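Spent coffee capsule through the caddy's sprung flap

TASK

Clear the drained coffee capsule off the caddy's ledge: press the sprung flap inward with one finger and, while that finger keeps it open, push the capsule along the ledge with the other finger until it drops inside, then come away so that the flap shuts. Do not pinch or lift the capsule, and do not shove it against the flap to force the flap open. Leave the mug, the saucer and the egg timer where they stand.

Things in the scene. Friction and masses are not known exactly. Their poses are not given: they have to be found in the camera images.
- caddy: Cream countertop box for used coffee capsules, fixed; 232 mm long (x -98 to 134), 150 wide, 178 high at the back, hollow, inner floor at z = 12 mm. Origin on the worktop under the ledge's inner edge; +x: the way a capsule is pushed in, z up. Box walls are 12 mm. The flat top behind the flap starts at x = 115 mm. Side cheeks slope with the flap, 4 mm proud of it.
- ledge_edge (a point): Middle of the steel draining ledge's inner edge, on its top: caddy x = 0, y = 0, z = 125 mm. The flat ledge runs from here 86 mm towards caddy -x, between side rails and a front rim 4 mm higher than it. On the +x side the ledge ends and the open hopper under the flap begins, 126 mm wide (caddy y -63 to 63).
- flap_hinge (a point): Middle of the flap's hinge tube (radius 4.5 mm, along caddy y) at the flap's top edge: caddy x = 115, y = 0, z = 173 mm.
- caddy_flap (a joint): Steel flap, 123 mm wide, 125 mm long, over the hopper. Shut (0) it slopes from the ledge's edge up to its hinge. Value in rad, grows as the flap is pressed down and inward; stop at 1.1, where it hangs nearly straight down. A spring shuts it at once: about 0.06 N m when shut, 0.15 at 0.7 rad, so a finger needs 1 to 5 N.
- capsule_mid (a point): Centre, 14.5 mm above its foot, of the used coffee capsule: copper-coloured, flange 37 mm across at the foot, tapering upward to a dome, 29 mm high, about 15 g. It stands foil side down on the caddy's ledge, 40 to 65 mm in front of the ledge's edge and up to 30 mm to either side of the middle.
- mug: Dark mug, 82 mm across, 114 mm over its handle, 97 mm high, on the worktop; origin on its underside, midway between the handle's outside and the far wall. Leave alone.
- saucer: Small yellow plate, 150 mm across, 16 mm high, on the worktop; origin at the centre of its underside. Leave alone.
- egg_timer: White egg timer, 62 mm across, 64 mm high, on the worktop; origin at the centre of its underside. Leave alone.

How it is judged:
By the outcome, as a careful person would: the job done as asked, in the order asked, and still so for the second after the job is handed in, with the robot touching nothing.
It also fails if it takes over 35 s, if anything falls off the work surface, if the arm or the gripper's body presses on something with over 40 N, if the wrist force passes 120 N, or if a joint passes its speed limit or range.

ROBOT

A 6-joint arm with a two-finger parallel gripper is mounted at the origin on the work surface; the furniture and walls round the work are solid. World frame = base frame: x ahead of the robot, y to its left, z up, the work surface at z = 0. Lengths are in m, angles in rad, forces in N, time in s.
With the tool pointing down it reaches from about 0.275 to 0.85 m from the base axis. Payload 5.2 kg.
Tool frame: the origin (TCP) lies at the centre of the arm's flange, where the gripper is bolted on; the fingertips stand 173 mm ahead of it and the grasp point (between the pads) lies 155 mm ahead of it (pinch_z is the distance from the TCP to the grasp point, in m); z points along the fingers, y is the line along which they close (so a half turn about z gives the same grasp; the last joint's range is limited). The gripper opens to 85 mm and grips with 20 to 120 N. Pads are 22 mm wide; open, the fingers measure 114 mm over their backs; the gripper's body (76 mm by 85 mm) begins 54 mm behind the grasp point. The pads swing forward as they close: fully open they stand 13 mm farther back than shut.
Start: joints at [-1.438, 0.259, 1.535, -0, 1.348, -0.203], TCP at [0.181, -0.519, 0.405] pointing down, gripper open.
Joint ranges: [-3.14, 3.14], [-0.91, 2.08], [0.19, 2.58], [-1.22, 4.36], [0.22, 2.71], [-3.12, 3.12]. Speed limits (rad/s): [2.57, 2.57, 3.14, 3.14, 3.14, 3.14].

INTERFACE

Orientations are given as a rotation vector (axis times angle).
In Python, from rig import * gives the robot as it stands.
- The arm moves only by the shell command python3 -m pendant 'ROWS' [FORCE]. ROWS is JSON, a list of rows, each a list of 7 numbers: the shift along the world's x, y, z in m, then the turn, a rotation vector about the world's x, y, z in rad, then the finger opening in m, from 0 to 0.0854. In form: [[tx, ty, tz, ax, ay, az, fingers], ...]. A call has 1 to 20 rows; each row shifts and turns the commanded pose from where the row before left it; what a row does not reach is not made up. A row lasts 1/12 s, in which the tool goes at most 41.7 mm and 7.16 degrees, less where a joint would pass 70% of its speed; a pose out of reach is approached as far as the arm can. A call with a gripper value outside its range is refused whole. The fingers move at their own pace and stop on an object; FORCE is the grip in N (left out, the last holds). Time passes only in rows, so rows that do not move let the fingers close. It gives the time, the measured TCP pose, the force, the opening and the grip force at its end, in the units of the state.
- observe(): the state, without advancing time (a new reading comes with each control period).
- capture(name): name is "side" or "top"; returns (picture, depth): 384x512x3 uint8, red, green, blue; 384x512 float32, m along the optical axis (not along the pixel's ray), 0 where there is no reading.
- calibration(name): a dict with "vertical_fov" (degrees; the focal length in pixels is half the picture's height over the tangent of half this angle, whatever the lens; pixels are square), "cx", "cy" (the principal point, pixels), "pose" (4x4, takes a point from camera to world coordinates). Camera axes: x right, y down, z forward; pixel columns grow to the right and rows downward; lengths in m; the calibration is good to about 2 mm. A picture is of the moment at which its call begins. calibration takes no time and is no camera call.
- hand_in(): hands the job in; it is judged then, once.
The state is a dict: "time": time; "joints": joint angles; "qd": joint speeds; "effort": joint torques, N m; "tcp_pos": TCP position; "tool_rot": TCP orientation; "wrist_force": force on the tool from outside, world axes, zero at the start; "wrist_torque": the same for the moment, N m; "opening": finger opening in m; "gripper_force": force on a finger pad.
Only numpy, scipy, OpenCV 4.12 (cv2) and the standard library are available. Lean on these libraries where they do the work, as an engineer would, in place of code of your own. Each camera call takes 0.05 s, during which the arm holds its last target. There are 200 camera calls.

## Working session

There is one attempt and no reset: what is moved stays moved. The work goes in short steps, Python scripts to look and compute and a shell command to move; the robot and the scene stay as the last step left them, time stands still between calls to the robot, and variables do not carry over. Pictures are saved under pics/ and viewed, at most 13 in all, crops included, and the job is handed in when it is done.

```bash
mkdir -p pics; python3 - <<'E'
from rig import *
import cv2,numpy as np
s=observe();print(s['time'],s['tcp_pos'],s['tool_rot'],s['opening'])
for n in("side","top"):
    p,d=capture(n);np.savez(f'{n}0.npz',p=p,d=d);cv2.imwrite(f'pics/{n}0.png',p[:,:,::-1]);c=calibration(n);print(n,c['vertical_fov'],c['cx'],c['cy'],np.round(c['pose'],3).tolist())
E
```

```text
0.0 [ 0.18122148 -0.51904831  0.40386242] [-3.09560733e+00 -5.24655039e-01 -9.04934880e-05] 0.08519056693378955
side 56.285176125956625 256.93014276366733 187.95766129135993 [[-0.994, -0.055, 0.098, 0.462], [-0.112, 0.488, -0.865, 0.58], [0.0, -0.871, -0.491, 0.545], [0.0, 0.0, 0.0, 1.0]]
top 56.95484030790754 264.20950221494456 192.37959327036427 [[-0.019, -0.981, 0.191, 0.401], [-0.999, 0.024, 0.026, -0.17], [-0.03, -0.19, -0.981, 0.962], [0.0, 0.0, 0.0, 1.0]]
```

View pics/side0.png

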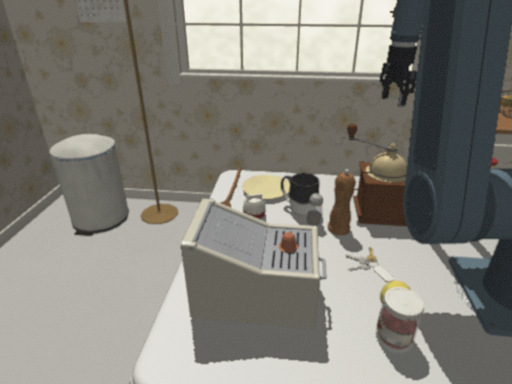

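View pics/top0.png

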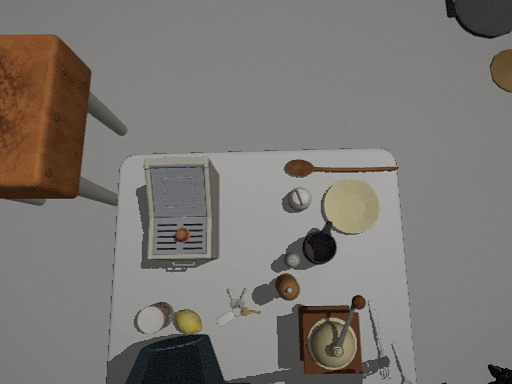

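The side view shows the caddy in the middle, with the capsule at about (289,242). In the top view the caddy spans columns 147-215 and rows 157-260, with the capsule at (182,235). Its +x direction points up the picture, roughly along world +x.

```bash
cat > h.py <<'E'
from rig import *
import cv2,numpy as np
def cloud(n,d):
    c=calibration(n);f=192/np.tan(np.radians(c['vertical_fov'])/2);v,u=np.mgrid[:384,:512]
    P=np.stack([(u-c['cx'])/f*d,(v-c['cy'])/f*d,d],-1);T=np.array(c['pose']);return P@T[:3,:3].T+T[:3,3]
def capsmask(p,n):
    h=cv2.cvtColor(p,cv2.COLOR_RGB2HSV);m=((h[...,0]<14)&(h[...,1]>90)&(h[...,2]>50))
    box={'top':(slice(150,260),slice(150,212)),'side':(slice(200,275),slice(190,320))}[n]
    k=np.zeros_like(m);k[box]=m[box];return k
E
python3 - <<'E'
from h import *
for n in('top','side'):
    z=np.load(f'{n}0.npz');p,d=z['p'],z['d'];X=cloud(n,d)
    reg=(d>0)&(X[...,0]>.3)&(X[...,0]<.75)&(X[...,1]>-.1)&(X[...,1]<.2)
    m=reg&(X[...,2]>.115)&(X[...,2]<.19)
    k,l=cv2.connectedComponents(m.astype(np.uint8));b=np.argmax(np.bincount(l.ravel())[1:])+1
    Q=X[l==b];print(n,len(Q),Q.min(0),Q.max(0),cv2.minAreaRect(Q[:,:2].astype(np.float32)))
    top=Q[Q[:,2]>.170];print('back top',cv2.minAreaRect(top[:,:2].astype(np.float32)),np.median(top[:,2]))
    c=capsmask(p,n);C=X[c&(d>0)];print('caps',c.sum(),np.argwhere(c).mean(0),C.min(0),C.max(0),np.median(C,0))
    # ledge/flap profile along x at mid
    mid=np.median(Q[:,1])
    for x in np.arange(Q[:,0].min(),Q[:,0].max(),.012):
        s=Q[(abs(Q[:,0]-x)<.006)&(abs(Q[:,1]-mid-.0)<.05)];print(round(x,3),len(s),np.round(np.median(s[:,2]),4),end=' | ')
    print()
    # tops of z ~ outer edges in y for x slices
    for x in np.arange(Q[:,0].min()+.02,Q[:,0].max(),.03):
        s=Q[abs(Q[:,0]-x)<.006];print(round(x,3),np.round([s[:,1].min(),s[:,1].max()],4),end=' | ')
    print()
    cv2.imwrite(f'pics/{n}c.png',cv2.resize((p[140:280,130:230] if n=='top' else p[185:285,170:335])[:,:,::-1],None,fx=4,fy=4,interpolation=2))
E
```

```text
top 6584 [ 0.41004711 -0.02262393  0.11537236] [0.64229788 0.13099395 0.1831951 ] ((0.5261930823326111, 0.054075196385383606), (0.23219530284404755, 0.15362150967121124), 0.06418619304895401)
back top ((0.6225572228431702, 0.054166749119758606), (0.04014850780367851, 0.15364545583724976), 0.6320679187774658) 0.17751440595821577
caps 176 [234.80113636 182.27840909] [0.4482517  0.0306131  0.12409253] [0.48172738 0.06529552 0.15654702] [0.46354196 0.04292916 0.14620939]
0.41 112 0.1289 | 0.422 217 0.1269 | 0.434 217 0.1253 | 0.446 212 0.1255 | 0.458 223 0.1268 | 0.47 206 0.1265 | 0.482 202 0.1257 | 0.494 212 0.1256 | 0.506 211 0.1256 | 0.518 218 0.1298 | 0.53 221 0.1352 | 0.542 224 0.14 | 0.554 225 0.145 | 0.566 224 0.1499 | 0.578 231 0.1549 | 0.59 230 0.1598 | 0.602 237 0.1648 | 0.614 264 0.1704 | 0.626 222 0.1781 | 0.638 165 0.1785 | 
0.43 [-0.0211  0.1286] | 0.46 [-0.021   0.1266] | 0.49 [-0.0208  0.1284] | 0.52 [-0.0211  0.1276] | 0.55 [-0.0213  0.1277] | 0.58 [-0.0215  0.1294] | 0.61 [-0.0215  0.1271] | 0.64 [-0.0222  0.1267] | 
side 8442 [ 0.40985101 -0.01964085  0.11500613] [0.64
[... 293 characters left out ...]
205 281.75961538] [ 0.44736507 -0.30072365 -0.00137963] [0.65549223 0.06753835 0.15410002] [0.46629049 0.05899696 0.13395762]
0.41 131 0.1273 | 0.422 298 0.125 | 0.434 273 0.1241 | 0.446 274 0.1241 | 0.458 323 0.1251 | 0.47 329 0.1253 | 0.482 279 0.1241 | 0.494 270 0.1239 | 0.506 272 0.1242 | 0.518 298 0.1281 | 0.53 303 0.1328 | 0.542 324 0.1378 | 0.554 340 0.1428 | 0.566 354 0.1476 | 0.578 369 0.1523 | 0.59 391 0.1572 | 0.602 408 0.162 | 0.614 451 0.1671 | 0.626 406 0.1755 | 0.638 285 0.1759 | 
0.43 [-0.0187  0.1333] | 0.46 [-0.0174  0.1339] | 0.49 [-0.0164  0.1333] | 0.52 [-0.0196  0.1328] | 0.55 [-0.0174  0.1338] | 0.58 [-0.0162  0.1336] | 0.61 [-0.0165  0.1338] | 0.64 [-0.0171  0.133 ] |
```

View pics/topc.png

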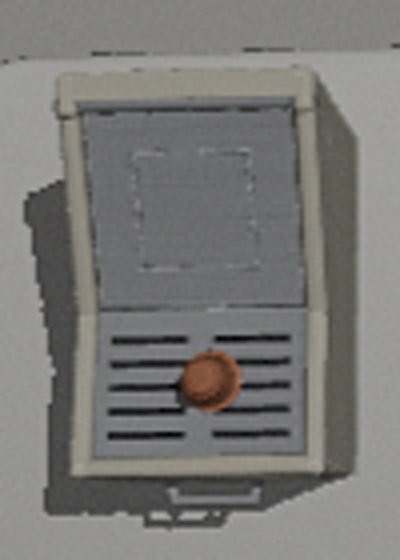

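Caddy origin is about (0.508, 0.0555) with yaw near 0. The capsule is at about (0.465, 0.0485).

My plan is to set the finger line along caddy x and tilt the tool 12° so the front finger is lower. The front finger then holds the flap open while the rear finger pushes the capsule.

```bash
python3 -m pendant '[[0,0,0.03,0,0,0,0.085],[0,0,0.03,0,0,0,0.085],[0.02,0.0334,0,0,0,0.0726,0.085],[0.02,0.0334,0,0,0,0.0726,0.085],[0.02,0.0334,0,0,0,0.0726,0.085],[0.02,0.0334,0,0,0,0.0726,0.085],[0.02,0.0334,0,0,0,0.0726,0.085],[0.02,0.0334,0,0,0,0.0726,0.085],[0.02,0.0334,0,0,0,0.0726,0.085],[0.02,0.0334,0,0,0,0.0726,0.085],[0.02,0.0334,0,0,0,0.0726,0.085],[0.02,0.0334,0,0,0,0.0726,0.085],[0.02,0.0334,0,0,0,0.0726,0.085],[0.02,0.0334,0,0,0,0.0726,0.085],[0.02,0.0334,0,0,0,0.0726,0.085],[0.02,0.0334,0,0,0,0.0726,0.085],[0.02,0.0334,0,0,0,0.0726,0.085],[0.02,0.0334,0,0,0,0.0726,0.085],[0.017,0.0334,0,0,0,0.0726,0.085],[0,0,0,0,0,0,0.085]]'
```

```text
time: 1.77
tcp_pos: [0.5199, 0.0536, 0.4639]
tool_rot: [-2.211, -2.229, -0.004]
wrist_force: [-0.5, -1.5, -0.4]
opening: 0.0849
gripper_force: 0.0
```

```bash
python3 -m pendant '[[0,0,-0.02,0,0.1047,0,0.085],[0,0,-0.03,0,0.1047,0,0.085],[0,0,-0.03,0,0,0,0.085],[0,0,0,0,0,0,0.085]]'; python3 - <<'E'
from h import *
s=observe();R=cv2.Rodrigues(np.array(s['tool_rot']))[0];print(s['time'],s['tcp_pos'],R.round(3).tolist(),s['joints'],s['wrist_force'])
p,d=capture('side');np.savez('side1.npz',p=p,d=d);X=cloud('side',d)
T=(X-s['tcp_pos'])@R   # tool coordinates
m=(d>0)&(abs(T[...,0])<.03)&(abs(T[...,1])<.065)&(T[...,2]>.1)&(T[...,2]<.182)
Q=T[m]
for a,b in((-.07,0),(0,.07)):
    q=Q[(Q[:,1]>a)&(Q[:,1]<b)]
    t=q[q[:,2]>.145];print(len(q),q[:,2].max(),t.min(0),t.max(0))
cv2.imwrite('pics/side1.png',cv2.resize(p[100:290,170:400][:,:,::-1],None,fx=3,fy=3))
E
```

```text
time: 2.1
tcp_pos: [0.5169, 0.0485, 0.3786]
tool_rot: [-2.105, -2.103, 0.232]
wrist_force: [-1.0, -0.3, -0.0]
opening: 0.0851
gripper_force: 0.0
2.1 [0.51693988 0.04848641 0.37855717] [[0.001, 0.976, -0.219], [1.0, -0.001, 0.001], [0.001, -0.219, -0.976]] [-0.1131505   0.2960953   1.5606386  -0.02359572  1.50461812 -0.10806378] [-0.9852846  -0.26738673 -0.0086936 ]
382 0.16110013291257508 [ 0.00544111 -0.05542034  0.14521632] [ 0.01234962 -0.04273076  0.16110013]
386 0.16084303606473704 [-0.00849304  0.04183579  0.14513071] [0.0123108  0.05627577 0.16084304]
```

View pics/side1.png

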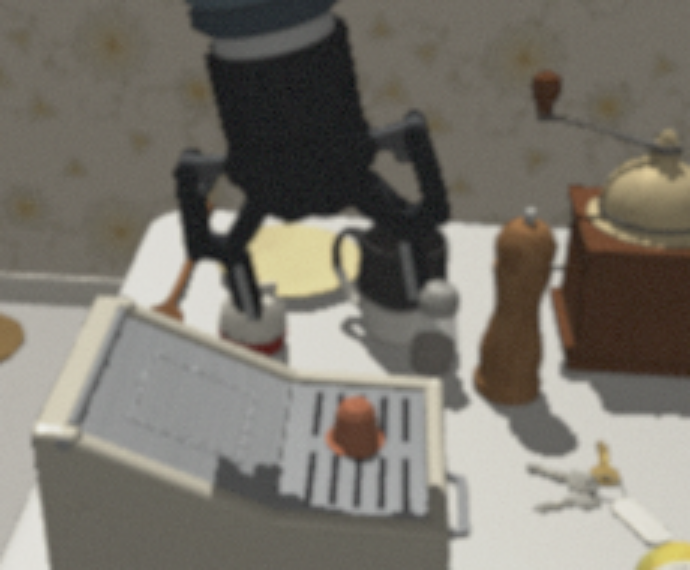

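The side view shows both fingers astride the capsule with the tool tilted, and the flap shut. The knuckles stick out near the hinge side, so I'll check their clearance.

```bash
python3 - <<'E'
from h import *
s=observe();R=cv2.Rodrigues(np.array(s['tool_rot']))[0]
z=np.load('side1.npz');d=z['d'];X=cloud('side',d);T=(X-s['tcp_pos'])@R
m=(d>0)&(abs(T[...,0])<.05)&(abs(T[...,1])<.12)&(T[...,2]>.0)&(T[...,2]<.165);Q=T[m]
for a in np.arange(.03,.165,.01):
    q=Q[abs(Q[:,2]-a)<.005]; print(round(a,3),q[:,1].min().round(4),q[:,1].max().round(4),q[:,0].min().round(3),q[:,0].max().round(3))
# start pose: B inner tip (y=-.0425,z=.161) at x=.4435 z=.1275
b=R@np.array([0,-.0425,.161]); tcp=np.array([.4435,.0485,.1275])-b;print('start tcp',tcp, 'B now',b+s['tcp_pos'],'delta',tcp-s['tcp_pos'])
print('B outer',tcp+R@[0,-.057,.161],'A in/out',tcp+R@[0,.0425,.161],tcp+R@[0,.057,.161])
for B in(-.0645,-.03,-.018,-.008,0):
    t=tcp+[.508+B-.4435,0,0];W=Q@R.T+t-[.508,.0555,0]
    k=W[(W[:,0]>.105)&(W[:,2]<.25)];A=t+R@[0,.057,.161]-[.508,.0555,0]
    print(B,'lowest over hinge/top',k[:,2].min() if len(k) else None,'maxx below .185',W[W[:,2]<.185][:,0].max(),'flap ang',np.arctan2(.173-A[2],.115-A[0])-.395,A)
c=cv2;
p,dd=capture('top');mk=capsmask(p,'top');print(mk.sum())
E
```

```text
0.03 -0.0374 0.0355 -0.0 0.039
0.04 -0.0373 0.0363 -0.0 0.039
0.05 -0.0373 0.0355 -0.001 0.039
0.06 -0.0681 0.0674 -0.012 0.015
0.07 -0.0688 0.0686 -0.012 0.021
0.08 -0.0704 0.0695 -0.009 0.022
0.09 -0.0719 0.0712 -0.017 0.021
0.1 -0.0733 0.0723 -0.017 0.019
0.11 -0.0742 0.0737 -0.012 0.017
0.12 -0.0734 0.0723 0.004 0.015
0.13 -0.0564 0.0577 -0.008 0.013
0.14 -0.0565 0.0553 -0.011 0.013
0.15 -0.0565 0.0558 -0.01 0.014
0.16 -0.0548 0.0543 -0.008 0.013
start tcp [0.5196347  0.04831805 0.27559026] B now [0.44131585 0.04854639 0.23360602] delta [ 2.18415490e-03 -4.63860776e-05 -1.06106016e-01]
B outer [0.42933939 0.04851495 0.13061882] A in/out [0.52651045 0.04841236 0.10921729] [0.54067106 0.0483974  0.10609847]
-0.0645 lowest over hinge/top None maxx below .185 0.06272820102445265 flap ang 0.28738428941248473 [ 0.03267106 -0.0071026   0.10609847]
-0.03 lowest over hinge/top None maxx below .185 0.09722820102445262 flap ang 0.5551298818031335 [ 0.06717106 -0.0071026   0.10609847]
-0.018 lowest over hinge/top 0.14795012452449585 maxx below .185 0.10922820102445263 flap ang 0.6841167637482202 [ 0.07917106 -0.0071026   0.10609847]
-0.008 lowest over hinge/top 0.1443891714946064 maxx below .185 0.11922820102445264 flap ang 0.8073524099090745 [ 0.08917106 -0.0071026   0.10609847]
0 lowest over hinge/top 0.14091636573529376 maxx below .185 0.12722820102445265 flap ang 0.9153539088754123 [ 0.09717106 -0.0071026   0.10609847]
177
```

```bash
python3 -m pendant '[[0,0,0,0,0,0,0.076],[0,0,0,0,0,0,0.076],[0,0,0,0,0,0,0.076],[0,0,0,0,0,0,0.076]]'; python3 - <<'E'
from h import *
s=observe();R=cv2.Rodrigues(np.array(s['tool_rot']))[0]
p,d=capture('side');X=cloud('side',d);T=(X-s['tcp_pos'])@R
m=(d>0)&(abs(T[...,0])<.05)&(abs(T[...,1])<.12)&(T[...,2]>.05)&(T[...,2]<.18);Q=T[m]
q=Q[Q[:,2]>.14];L=q[:,2].max();n=q[q[:,1]<0];f=q[q[:,1]>0];bi,ai,ao=n[:,1].max(),f[:,1].min(),f[:,1].max()
print(s['opening'],L,n[:,1].min(),bi,ai,ao,'knuckle',Q[:,1].max())
b=R@np.array([0,-.038,L]); tcp=np.array([.4435,.0485,.1275])-b;print('delta',tcp-s['tcp_pos'])
for B in(-.0645,-.018,-.012,-.008):
    t=tcp+[.508+B-.4435,0,0];W=Q@R.T+t-[.508,.0555,0];A=t+R@[0,.0525,L]-[.508,.0555,0]
    print(B,'maxx below .185',W[W[:,2]<.185][:,0].max(),'flap ang',np.arctan2(.173-A[2],.115-A[0])-.395,A,np.hypot(.173-A[2],.115-A[0]))
E
```

```text
time: 2.53
tcp_pos: [0.5183, 0.0484, 0.3863]
tool_rot: [-2.114, -2.112, 0.219]
wrist_force: [-0.4, -0.0, -0.4]
opening: 0.0764
gripper_force: 0.0
0.07635458357058486 0.16515418919217797 -0.05171603593887609 -0.03794902949216267 0.037672789870468244 0.051574312679384025 knuckle 0.06920512278652338
delta [-3.79420691e-03  9.75450690e-05 -1.04944768e-01]
-0.0645 maxx below .185 0.05665175144717738 flap ang 0.2186658096471905 [ 0.02407986 -0.00709655  0.10895681] 0.11121152092310665
-0.018 maxx below .185 0.10315175144717736 flap ang 0.5693808111547866 [ 0.07057986 -0.00709655  0.10895681] 0.07794022707213664
-0.012 maxx below .185 0.10915175144717737 flap ang 0.6354430556063841 [ 0.07657986 -0.00709655  0.10895681] 0.07468358098215158
-0.008 maxx below .185 0.11315175144717737 flap ang 0.6826378506695066 [ 0.08057986 -0.00709655  0.10895681] 0.07270678177784959
```

```bash
python3 -m pendant '[[-0.002,0,-0.03,0,0,0,0.076],[-0.002,0,-0.03,0,0,0,0.076],[0,0,-0.015,0,0,0,0.076],[0,0,-0.015,0,0,0,0.076],[0,0,-0.012,0,0,0,0.076],[0,0,0,0,0,0,0.076],[0,0,0,0,0,0,0.076]]'; python3 - <<'E'
from h import *
p,d=capture('side')
s=observe();R=cv2.Rodrigues(np.array(s['tool_rot']))[0];O=np.array([.508,.0555,0])
print(s['tcp_pos'],s['wrist_force'],'B',s['tcp_pos']+R@[0,-.038,.1652]-O,'A',s['tcp_pos']+R@[0,.0525,.1652]-O)
cv2.imwrite('pics/side2.png',cv2.resize(p[130:290,170:350][:,:,::-1],None,fx=4,fy=3.7))
E
```

```text
time: 3.17
tcp_pos: [0.5141, 0.0485, 0.2828]
tool_rot: [-2.111, -2.109, 0.223]
wrist_force: [0.7, 0.8, 0.8]
opening: 0.0758
gripper_force: 0.4
[0.51433689 0.04850001 0.28335392] [-0.52970191  0.21218846  0.63618256] B [-0.06516183 -0.0069778   0.12965626] A [ 0.02336269 -0.00704969  0.11085056]
```

View pics/side2.png

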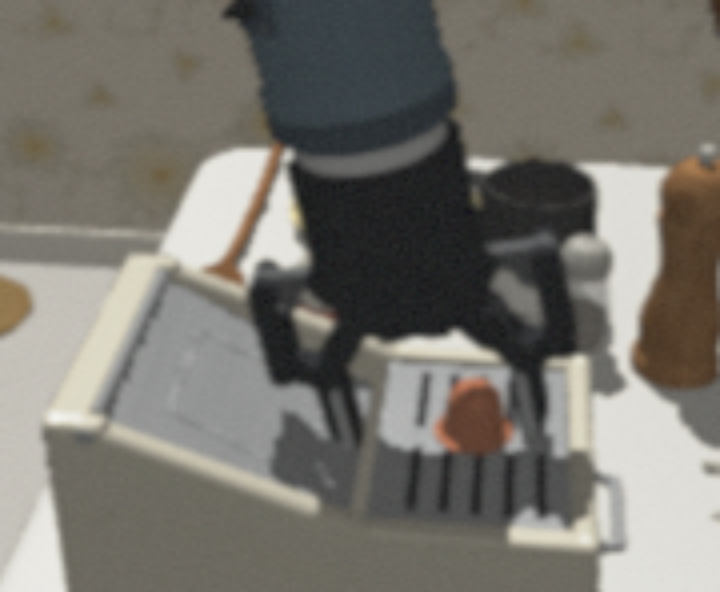

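The flap is pressed in by the front finger at about (350,430). The rear finger, at about (535,440), stands just behind the capsule. I'll lower 2.5 mm and push.

```bash
python3 -m pendant '[[0,0,-0.0025,0,0,0,0.076],[0,0,0,0,0,0,0.076],[0.003,0,0,0,0,0,0.076],[0.003,0,0,0,0,0,0.076],[0.003,0,0,0,0,0,0.076],[0.003,0,0,0,0,0,0.076],[0.003,0,0,0,0,0,0.076],[0.003,0,0,0,0,0,0.076],[0.003,0,0,0,0,0,0.076],[0.003,0,0,0,0,0,0.076],[0.003,0,0,0,0,0,0.076],[0.003,0,0,0,0,0,0.076],[0,0,0,0,0,0,0.076],[0,0,0,0,0,0,0.076]]'; python3 - <<'E'
from h import *
p,d=capture('side')
s=observe();R=cv2.Rodrigues(np.array(s['tool_rot']))[0];O=np.array([.508,.0555,0])
print(s['tcp_pos'],s['wrist_force'],'B',s['tcp_pos']+R@[0,-.038,.1652]-O,'A',s['tcp_pos']+R@[0,.0525,.1652]-O)
cv2.imwrite('pics/side3.png',cv2.resize(p[130:290,170:350][:,:,::-1],None,fx=4,fy=3.7))
E
```

```text
time: 4.38
tcp_pos: [0.5447, 0.0485, 0.2803]
tool_rot: [-2.112, -2.111, 0.221]
wrist_force: [-1.1, 0.1, 1.1]
opening: 0.0758
gripper_force: 0.6
[0.54457398 0.04852476 0.28034223] [-0.47262124  0.1481423   2.41712069] B [-0.03478351 -0.00695548  0.12657894] A [ 0.05375824 -0.00702829  0.10785458]
```

View pics/side3.png

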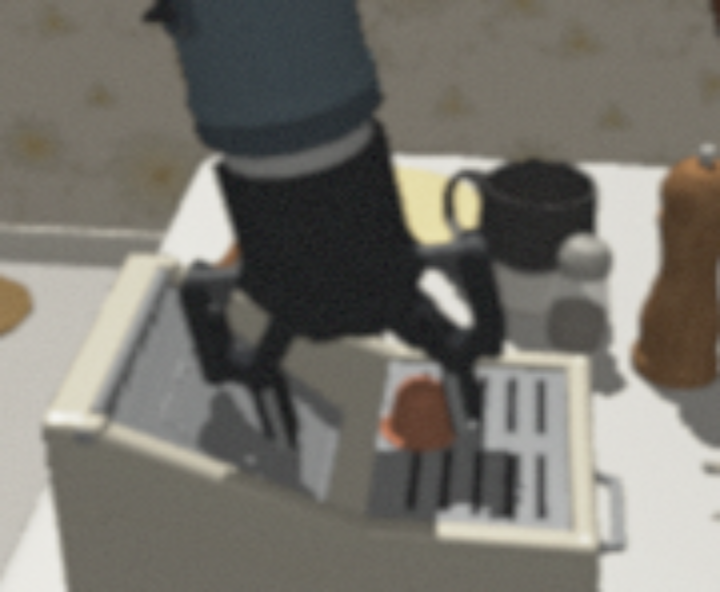

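The capsule's front has reached the ledge's edge at about (390,435), and the flap is well open ahead of it. I'll keep pushing.

```bash
python3 -m pendant '[[0.003,0,0,0,0,0,0.076],[0.003,0,0,0,0,0,0.076],[0.003,0,0,0,0,0,0.076],[0.003,0,0,0,0,0,0.076],[0.003,0,0,0,0,0,0.076],[0.003,0,0,0,0,0,0.076],[0.002,0,0,0,0,0,0.076],[0,0,0,0,0,0,0.076],[0,0,0,0,0,0,0.076],[0,0,0,0,0,0,0.076]]'; python3 - <<'E'
from h import *
p,d=capture('side')
s=observe();R=cv2.Rodrigues(np.array(s['tool_rot']))[0];O=np.array([.508,.0555,0])
print(s['tcp_pos'],s['wrist_force'],'B',s['tcp_pos']+R@[0,-.038,.1652]-O,'A',s['tcp_pos']+R@[0,.0525,.1652]-O)
cv2.imwrite('pics/side4.png',cv2.resize(p[130:290,170:350][:,:,::-1],None,fx=4,fy=3.7))
E
```

```text
time: 5.27
tcp_pos: [0.5641, 0.0486, 0.2803]
tool_rot: [-2.112, -2.11, 0.222]
wrist_force: [-5.6, -0.5, 2.7]
opening: 0.0761
gripper_force: 0.1
[0.56408436 0.04860178 0.2803691 ] [-5.85323209  0.05849214  3.48888025] B [-0.01545133 -0.00686463  0.12668864] A [ 0.07306867 -0.00692587  0.10786164]
```

View pics/side4.png

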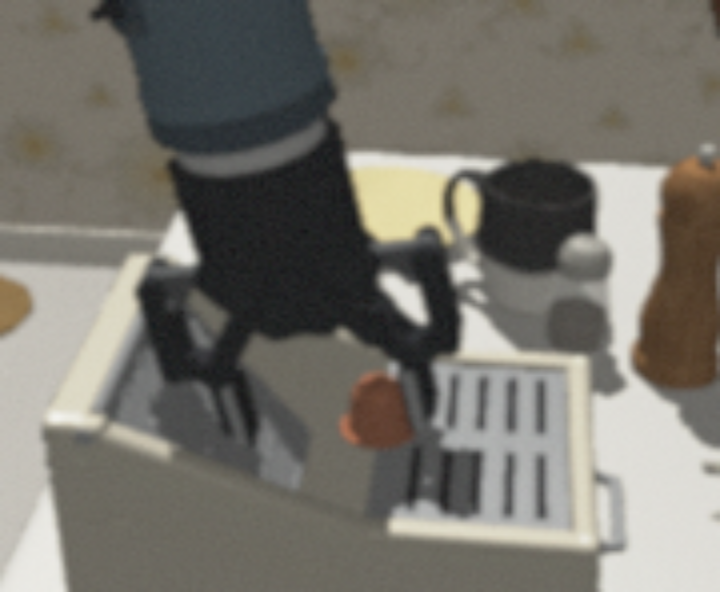

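The capsule is perched on the ledge's edge at about (380,410). The front knuckle is now near the flap's upper part. I'll advance the rear finger by narrowing the fingers a little, and raise to offset their forward swing.

```bash
python3 -m pendant '[[0,0,0.0008,0,0,0,0.074],[0,0,0.0008,0,0,0,0.072],[0,0,0.0008,0,0,0,0.070],[0,0,0.0008,0,0,0,0.068],[0,0,0.0008,0,0,0,0.066],[0,0,0.0005,0,0,0,0.064],[0,0,0,0,0,0,0.064],[0,0,0,0,0,0,0.064]]'; python3 - <<'E'
from h import *
p,d=capture('side')
s=observe();R=cv2.Rodrigues(np.array(s['tool_rot']))[0];O=np.array([.508,.0555,0])
print(s['tcp_pos'],s['wrist_force'],s['opening'],'B',s['tcp_pos']+R@[0,-s['opening']/2,.1695]-O,'A',s['tcp_pos']+R@[0,.0145+s['opening']/2,.1695]-O,capsmask(p,'side').sum())
cv2.imwrite('pics/side5.png',cv2.resize(p[130:290,170:350][:,:,::-1],None,fx=4,fy=3.7))
E
```

```text
time: 5.98
tcp_pos: [0.5645, 0.0485, 0.2849]
tool_rot: [-2.112, -2.111, 0.221]
wrist_force: [-0.7, 0.0, 2.7]
opening: 0.0639
gripper_force: 1.1
[0.56448277 0.04845183 0.28485557] [ 0.11987711 -1.33918566  3.0630707 ] 0.06389961430261047 B [-0.00987294 -0.00704167  0.12564514] A [ 0.06682743 -0.0071087   0.10941093] 260
```

View pics/side5.png

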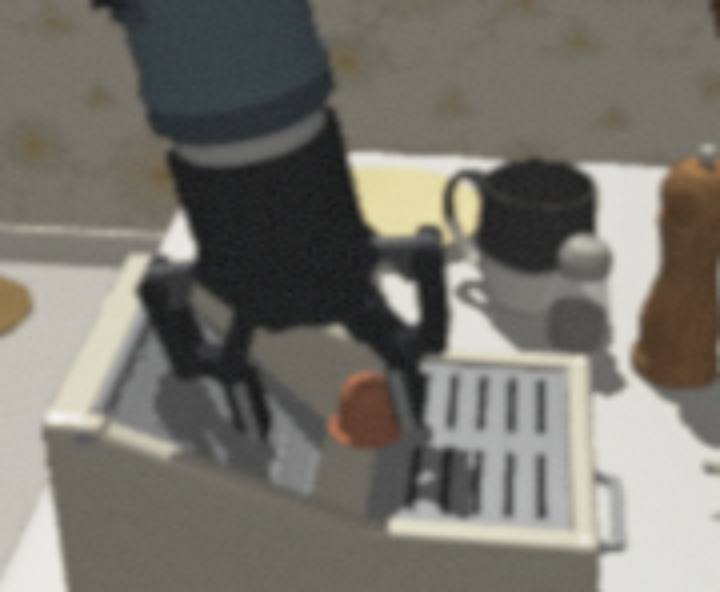

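The capsule overhangs the edge, at about (365,410), but hasn't tipped. A few more millimetres should do it.

```bash
python3 -m pendant '[[0.0015,0,0.0004,0,0,0,0.063],[0.0015,0,0.0004,0,0,0,0.062],[0.0015,0,0.0004,0,0,0,0.061],[0.0015,0,0.0004,0,0,0,0.060],[0,0,0,0,0,0,0.060],[0,0,0,0,0,0,0.060],[0,0,0,0,0,0,0.060]]'; python3 - <<'E'
from h import *
p,d=capture('side')
s=observe();R=cv2.Rodrigues(np.array(s['tool_rot']))[0];O=np.array([.508,.0555,0])
print(s['tcp_pos'],s['wrist_force'],s['opening'],'B',s['tcp_pos']+R@[0,-s['opening']/2,.171]-O,'A',s['tcp_pos']+R@[0,.0145+s['opening']/2,.171]-O,capsmask(p,'side').sum())
cv2.imwrite('pics/side6.png',cv2.resize(p[130:290,170:350][:,:,::-1],None,fx=4,fy=3.7))
E
```

```text
time: 6.62
tcp_pos: [0.5703, 0.0486, 0.2862]
tool_rot: [-2.112, -2.11, 0.222]
wrist_force: [-2.0, 0.1, 1.1]
opening: 0.06
gripper_force: 1.5
[0.57025538 0.04855959 0.28624571] [-2.69741211 -0.29259983  1.7406418 ] 0.060006217087802446 B [-0.0026402  -0.00690703  0.12521854] A [ 0.07023832 -0.00696275  0.10972999] 260
```

View pics/side6.png

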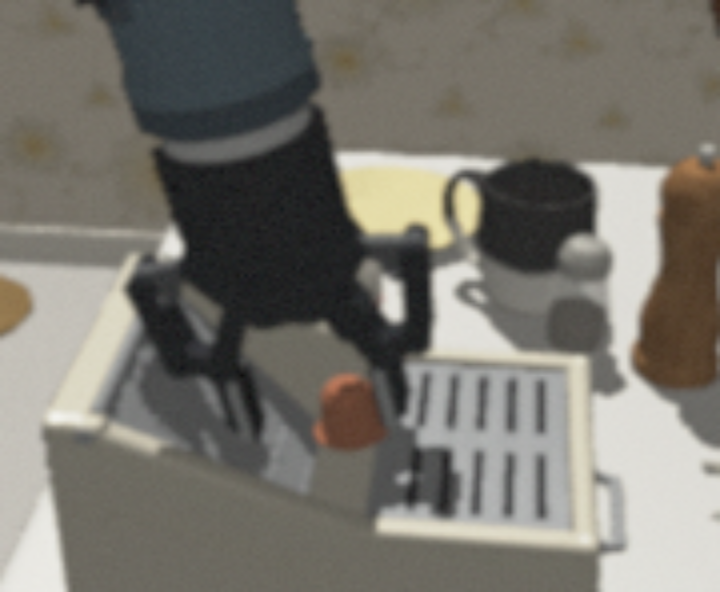

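```bash
python3 - <<'E'
from h import *
O=np.array([.508,.0555,0])
for n in('side','top'):
    p,d=capture(n);X=cloud(n,d)-O;c=capsmask(p,n)&(d>0)&(abs(X[...,0])<.08)&(abs(X[...,1])<.06)&(X[...,2]>.05);C=X[c]
    print(n,len(C))
    if len(C):
        print(C.min(0),C.max(0))
        for a in np.arange(.11,.165,.005):
            q=C[abs(C[:,2]-a)<.0025]
            if len(q):print(a.round(3),len(q),q[:,0].min().round(4),q[:,0].max().round(4),q[:,1].max().round(4))
    if n=='top': cv2.imwrite('pics/top7.png',cv2.resize(p[150:265,140:225][:,:,::-1],None,fx=5,fy=5))
E
```

```text
side 257
[-0.0021062  -0.01134728  0.11982079] [0.03036311 0.01417606 0.15250224]
0.12 10 0.0194 0.0304 0.0109
0.125 49 -0.0021 0.0258 0.0142
0.13 41 -0.002 0.026 0.012
0.135 30 0.0021 0.0238 0.0108
0.14 37 0.0021 0.0238 0.0095
0.145 42 0.0041 0.0264 0.0089
0.15 47 0.0061 0.0228 0.0045
0.155 1 0.0133 0.0133 -0.0003
top 69
[ 0.00202586 -0.02576432  0.12158078] [0.02941268 0.00339602 0.19640087]
0.12 4 0.0267 0.0294 -0.0087
0.125 16 0.002 0.0289 -0.0119
0.13 8 0.0037 0.0234 -0.0165
0.135 9 0.0058 0.0201 -0.017
0.14 7 0.0071 0.0242 -0.0155
0.145 7 0.0111 0.0209 0.0034
0.15 10 0.0085 0.0229 0.0004
0.155 1 0.003 0.003 -0.0199
0.165 1 0.0042 0.0042 -0.0197
```

View pics/top7.png

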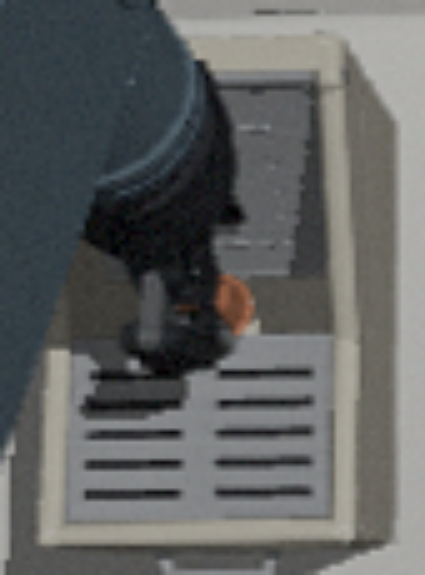

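The capsule centre is about 13 mm past the edge, so its rear flange must be trapped under the fingertip. I'll raise slightly to free it; the front finger stays deep enough to hold the flap open.

```bash
python3 -m pendant '[[0,0,0.0015,0,0,0,0.060],[0,0,0.0015,0,0,0,0.060],[0,0,0.0015,0,0,0,0.060],[0,0,0.0015,0,0,0,0.060],[0,0,0,0,0,0,0.060],[0,0,0,0,0,0,0.060],[0,0,0,0,0,0,0.060]]'; cat > chk.py <<'E'
from h import *
O=np.array([.508,.0555,0])
for n in('side','top'):
    p,d=capture(n);X=cloud(n,d)-O;c=capsmask(p,n)&(d>0)&(abs(X[...,0])<.11)&(abs(X[...,1])<.062)&(X[...,2]<.165);C=X[c]
    print(n,len(C),*( (C.min(0),C.max(0),np.median(C,0)) if len(C) else ()))
    cv2.imwrite(f'pics/{n}_last.png',p[:,:,::-1])
s=observe();print(s['time'],s['wrist_force'],s['tcp_pos'])
E
python3 chk.py
```

```text
time: 7.35
tcp_pos: [0.5705, 0.0485, 0.2925]
tool_rot: [-2.112, -2.111, 0.221]
wrist_force: [-1.7, -0.5, 0.6]
opening: 0.06
gripper_force: 0.9
side 0
top 0
7.45 [-1.44771279  0.31191104  0.92588889] [0.57045465 0.04848078 0.29247894]
```

It has dropped out of sight. I'll come away straight up so the flap can shut.

```bash
python3 -m pendant '[[0,0,0.008,0,0,0,0.060],[0,0,0.008,0,0,0,0.060],[0,0,0.008,0,0,0,0.060],[0,0,0.01,0,0,0,0.060],[0,0,0.015,0,0,0,0.060],[0,0,0.02,0,0,0,0.060],[-0.02,0,0.03,0,0,0,0.060],[-0.03,0,0.02,0,0,0,0.060],[-0.03,0,0.02,0,0,0,0.060],[-0.03,-0.02,0.02,0,0,0,0.060],[-0.02,-0.03,0.02,0,0,0,0.060],[0,-0.04,0,0,0,0,0.060],[0,-0.04,0,0,0,0,0.060],[0,-0.04,0,0,0,0,0.060],[0,-0.03,0,0,0,0,0.060],[0,0,0,0,0,0,0.060],[0,0,0,0,0,0,0.060]]'; python3 chk.py; python3 - <<'E'
import cv2,numpy as np
a=cv2.imread('pics/side_last.png')[140:300,170:350];b=cv2.imread('pics/top_last.png')[140:300,110:390]
cv2.imwrite('pics/fin.png',np.hstack([cv2.resize(a,(360,320)),cv2.resize(b,(440,320))]))
E
```

```text
time: 8.87
tcp_pos: [0.4402, -0.1529, 0.4721]
tool_rot: [-2.117, -2.107, 0.221]
wrist_force: [-0.3, 1.0, -0.1]
opening: 0.06
gripper_force: 0.0
side 0
top 0
8.9667 [-0.09186369  0.30626091  0.31076838] [ 0.44021407 -0.15100798  0.47193522]
```

View pics/fin.png

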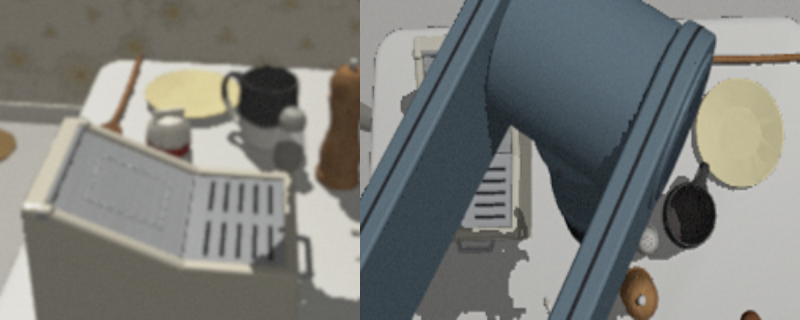

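The ledge is empty, the flap is shut, and the mug, saucer and egg timer stand where they were. The capsule can't be seen anywhere outside the caddy, so I'm handing in.

```bash
python3 -c "
from rig import *
print(hand_in())"
```

```text
the job is handed in; nothing more can be done
None
```

Job handed in at about 9 s: the capsule dropped off the ledge into the caddy (it is out of both cameras' sight), the flap is shut, and the mug, saucer and egg timer were not touched; its rear flange caught briefly under the pushing fingertip at the edge until I raised the finger 6 mm.

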